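# Slide the terminal cover of a power strip into its recess

### The job

Fit the orange cover to the power strip being repaired: set it flat, wholly on the blank end of the strip's white top, lined up with the strip, then slide it along the top towards the sockets until you feel it drop into the recess over the brass terminals, and let go with it lying flat and fully down in the recess. Be gentle, the housing is brittle, and leave everything else on the bench where it is.

Things in the scene. Friction and masses are not known exactly. Their poses are not given: they have to be found in the camera images.
- cover: orange rectangular cover, loose, about 60 g: a flat plate 60 (x) x 44 (y) x 5 thick with a grip fin 40 (along x) x 12 (y) x 25 tall standing on its middle, so 30 high overall. Origin at the centre of the plate's underside; x along the plate's length and the fin, z up out of the fin. It fits the recess either way round. It starts lying flat on the plywood board, fin up
- strip: power strip fixed on a plywood board (board top 8 above the table). Grey shell 358 x 70 carrying a white flat deck 292 x 68, its top 42 above the strip's underside. Origin on the underside, x along the strip, z up. From -x to +x the deck has two flush sockets, the recess, the blank smooth end. Brittle: no part may take over 40 N from cover or robot, knocks included; touch down at 10 mm/s or less; 4 to 10 N is plenty
- recess_nominal (a point): nominal centre of the recess, at the height of the deck's top, right above the strip's origin. The deck is fixed to the shell differently on each strip: the true recess centre lies on the strip's centre line, but anywhere up to 25 mm from this point along the strip's x, either way, and no reading tells where: find it by feel (or look)
- recess_ledge (a point): a point 5 mm under recess_nominal, at the height of the recess's ledge, 37 above the strip's underside. The recess is 64 (along strip x) x 49 (y) and 5 deep; a ledge 8 to 9 wide around an open chamber with brass terminals carries the cover, whose top then lies flush with the deck. The cover drops in when within about 2 mm of the true centre
- blank_end (a point): point on the blank end, at the height of the deck's top, on the centre line, 90 mm from recess_nominal towards +x of the strip: wherever the recess is, a cover centred here lies wholly on the blank deck. Slide from here towards -x. The blank end begins 32 from the true recess centre and is 115 long
- blank: grey spare cover plate, loose, same shape as the orange one but too big for the recess: plate 84 x 58 x 5 with the same 40 x 12 x 25 fin; origin at the centre of its underside, x along its length. Leave alone
- screwdriver: screwdriver with red handle, lying loose. Leave alone
- iron: soldering iron with red and yellow handle on its dark steel stand (stand foot 160 x 75, about 130 high overall), loose; origin under the middle of the foot. Leave alone
- spool: blue spool of solder, 56 diameter, 38 high, standing loose; origin under its centre. Leave alone
- meter: yellow multimeter, 150 x 78 x 36, lying loose; origin under its centre. Leave alone
- tin: small open aluminium tin, 66 diameter, 50 high, loose; origin under its centre. Leave alone
Not all that is in view belongs to the job. Of the things that look like the cover, the middle-sized one is meant.

How it is judged:
By the outcome, as a careful person would: the job done as asked, in the order asked, and still so for the second after the job is handed in, with the robot touching nothing.
It also fails if it takes over 61 s, if anything falls off the work surface, if the arm or the gripper's body presses on something with over 40 N, if the wrist force passes 120 N, or if a joint passes its speed limit or range.

### The arm

A 6-joint arm with a two-finger parallel gripper is mounted at the origin on the work surface. World frame = base frame: x ahead of the robot, y to its left, z up, the work surface at z = 0. Lengths are in m, angles in rad, forces in N, time in s.
With the tool pointing down it reaches from about 0.25 to 0.725 m from the base axis. Payload 4 kg.
Tool frame: the origin (TCP) lies at the very end of the fingers, on their centre line; the grasp point (between the pads) lies 19 mm behind it; z points along the fingers, y is the line along which they close (so a half turn about z gives the same grasp; the last joint's range is limited). The gripper opens to 85 mm and grips with 20 to 120 N. Pads are 22 mm wide; open, the fingers measure 114 mm over their backs; the gripper's body (76 mm by 85 mm) begins 54 mm behind the grasp point. The pads swing forward as they close: fully open they stand 13 mm farther back than shut.
Start: joints at [-1.166, 0.241, 0.005, 1.335, 0, 1.571], TCP at [0.197, -0.46, 0.231] pointing down, gripper open.
Joint ranges: [-2.72, 2.72], [-1.05, 1.87], [-1.09, 1.28], [-1.99, 2.15], [-1.42, 1.44], [-3.14, 3.14]. Speed limits (rad/s): [2.79, 2.79, 3.14, 3.14, 3.14, 3.14].

### API

Orientations are given as a unit quaternion [x, y, z, w].
In Python, from workcell import bot, vision, workorder gives the robot as it stands.
- The arm moves only by the shell command python3 -m creep 'ROWS' [OPENING]. ROWS is JSON, a list of rows, each a list of 2 entries, a list of its own where there are three numbers: the shift along the tool's x, y, z in mm, then the turn, a rotation vector about the tool's x, y, z in rad. In form: [[[dx, dy, dz], [wx, wy, wz]], ...]. A call has 1 to 12 rows; each row shifts and turns the commanded pose from where the row before left it, along the tool's axes as they then stand; what a row does not reach is not made up. A row lasts 1/8 s, in which the tool goes at most 62.5 mm and 10.7 degrees, less where a joint would pass 70% of its speed; a pose out of reach is approached as far as the arm can. A call is refused whole if a number of a shift passes 62.5 or a number of a turn 0.188, either way. A call with a gripper value outside its range is refused whole. OPENING is the finger opening in mm, from 0 to 85.4, set as the call begins (- or left out, the last holds). The fingers move at their own pace and stop on an object; the grip force is fixed at half the most. Time passes only in rows, so rows that do not move let the fingers close. It gives the time, the measured TCP pose, the force, the opening and the grip force at its end, in the units of the state.
- bot.get_obs(): the state, without advancing time (a new reading comes with each control period).
- vision.camera(name): name is "scene" or "top" or "wrist"; returns a dict with "image" (480x640x3 uint8, blue, green, red), "z_map" (480x640 float32, m along the optical axis (not along the pixel's ray), 0 where there is no reading), "K" (3x3 intrinsics, pixels), "rvec" (rotation vector, rad) and "tvec" (3), from world to camera coordinates, as OpenCV has them; the wrist camera has in their place "tool_from_camera" (4x4, takes a point from camera to tool coordinates, whose origin is the TCP and whose axes are the flange's). Camera axes: x right, y down, z forward; pixel columns grow to the right and rows downward; lengths in m; the calibration is good to about 2 mm. A picture is of the moment at which its call begins: read the wrist's pose just before it.
- workorder.job_done(): hands the job in; it is judged then, once.
Trained networks look in a picture, given as the dict that the camera call returned (one of the last four; its "shot" number tells which), for a name from the list of things; names that differ only in an ending like _2 or _b are one class to them, and where a whole thing is asked for, a point or a joint stands for the part that bears it (a point fixed in the world has none). Each returns a list of dicts, best first, with "score" (0 to 1); they miss things now and then, are a little off and sometimes report something else, mostly with a low value. They report only what shows in the picture. A call takes as long as a camera call. They do not tell look-alikes from the thing itself.
- vision.spot_in(picture, query): "position" ([column, row] in pixels, amid what is visible of it).
- vision.place_of(picture, query): "position" ([column, row] in pixels: a listed point, or the origin of a listed thing).
The state is a dict: "clock": time; "joint_pos": joint angles; "joint_vel": joint speeds; "tau": joint torques, N m; "eef_pos": TCP position; "tool_rot": TCP orientation; "ft_force": force on the tool from outside, world axes, zero at the start; "ft_torque": the same for the moment, N m; "grip_width": finger opening in m; "grasp_force": force on a finger pad.
Only numpy, scipy, OpenCV 4.12 (cv2) and the standard library are available. Lean on these libraries where they do the work, as an engineer would, in place of code of your own. Each camera call takes 0.05 s, during which the arm holds its last target. There are 200 camera calls.

## Working session

There is one attempt and no reset: what is moved stays moved. The work goes in short steps, Python scripts to look and compute and a shell command to move; the robot and the scene stay as the last step left them, time stands still between calls to the robot, and variables do not carry over. Pictures are saved under pics/ and viewed, at most 10 in all, crops included, and the job is handed in when it is done.

```bash
mkdir -p pics; cat > h.py <<'E'
import numpy as np, cv2
from scipy.spatial.transform import Rotation as R
from workcell import bot, vision, workorder
def w2c(p):
    M=np.eye(4)
    if "rvec" in p:
        M[:3,:3]=cv2.Rodrigues(np.array(p["rvec"],float))[0]; M[:3,3]=np.ravel(p["tvec"]); return M
    return np.linalg.inv(p["T"])
def shot(n):
    o=bot.get_obs(); p=vision.camera(n)
    if n=="wrist":
        T=np.eye(4);T[:3,:3]=R.from_quat(o["tool_rot"]).as_matrix();T[:3,3]=o["eef_pos"]
        p["T"]=T@np.array(p["tool_from_camera"])
    return p
def cloud(p):
    z=p["z_map"];v,u=np.mgrid[:480,:640];K=np.array(p["K"])
    c=np.stack([(u-K[0,2])/K[0,0]*z,(v-K[1,2])/K[1,1]*z,z,np.ones_like(z)],-1)
    return (c@np.linalg.inv(w2c(p)).T)[...,:3]
def at_z(p,uv,z):
    K=np.array(p["K"]);C=np.linalg.inv(w2c(p))
    d=C[:3,:3]@np.array([(uv[0]-K[0,2])/K[0,0],(uv[1]-K[1,2])/K[1,1],1]);o=C[:3,3]
    return o+d*(z-o[2])/d[2]
E
python3 - <<'E'
from h import *
for n in("top","scene"):
    p=shot(n);cv2.imwrite(f"pics/{n}.png",p["image"]);W=cloud(p);np.save(n+"W.npy",W)
    for q in("cover","blank","strip","recess_nominal","blank_end"):
        for f in((vision.spot_in,vision.place_of)):
            print(n,q,f.__name__,[(np.round(d["position"]).tolist(),round(d["score"],2),np.round(W[int(d["position"][1]),int(d["position"][0])],3).tolist()) for d in f(p,q)[:4]])
o=bot.get_obs();print(o["clock"],o["eef_pos"],o["tool_rot"],o["ft_force"],o["grip_width"])
E
```

```text
top cover call [([272.0, 321.0], 0.82, [0.314, 0.169, 0.022]), ([313.0, 264.0], 0.74, [0.442, 0.079, 0.04]), ([454.0, 340.0], 0.59, [0.273, -0.238, 0.04])]
top cover call [([310.0, 267.0], 0.86, [0.439, 0.086, 0.031]), ([272.0, 323.0], 0.78, [0.312, 0.174, 0.001]), ([452.0, 339.0], 0.73, [0.275, -0.234, 0.039]), ([339.0, 188.0], 0.49, [0.625, 0.019, 0.033])]
top blank call [([398.0, 264.0], 0.59, [0.445, -0.115, 0.04])]
top blank call [([395.0, 265.0], 0.67, [0.441, -0.108, 0.038]), ([337.0, 192.0], 0.65, [0.613, 0.024, 0.043])]
top strip call []
top strip call [([335.0, 192.0], 0.75, [0.613, 0.029, 0.041])]
top recess_nominal call [([342.0, 190.0], 0.77, [0.62, 0.013, 0.044])]
top recess_nominal call [([336.0, 188.0], 0.94, [0.629, 0.024, 0.03])]
top blank_end call [([338.0, 190.0], 0.67, [0.623, 0.019, 0.032])]
top blank_end call [([302.0, 195.0], 0.78, [0.605, 0.106, 0.05])]
scene cover call [([258.0, 171.0], 0.71, [0.277, -0.234, 0.026]), ([380.0, 212.0], 0.69, [0.314, 0.164, 0.017]), ([341.0, 242.0], 0.67, [0.445, 0.082, 0.013])]
scene cover call [([340.0, 242.0], 0.68, [0.449, 
[... 161 characters left out ...]
479, 0.035])]
scene blank call [([277.0, 224.0], 0.75, [0.447, -0.114, 0.019]), ([200.0, 207.0], 0.32, [0.461, -0.35, 0.032])]
scene strip call [([305.0, 287.0], 0.6, [0.629, 0.03, 0.036])]
scene strip call [([304.0, 290.0], 0.82, [0.649, 0.03, 0.055])]
scene recess_nominal call [([298.0, 284.0], 0.61, [0.628, 0.009, 0.034])]
scene recess_nominal call [([301.0, 279.0], 0.9, [0.614, 0.014, 0.041])]
scene blank_end call [([300.0, 285.0], 0.92, [0.624, 0.011, 0.027])]
scene blank_end call [([339.0, 281.0], 0.94, [0.595, 0.112, 0.047])]
1.1 [ 0.19690748 -0.45960412  0.23130826] [9.79589264e-01 2.01009633e-01 6.06047899e-06 1.35861386e-05] [ 0.31041304 -0.05448574 -0.05893408] 0.08564619114762015
```

View pics/top.png

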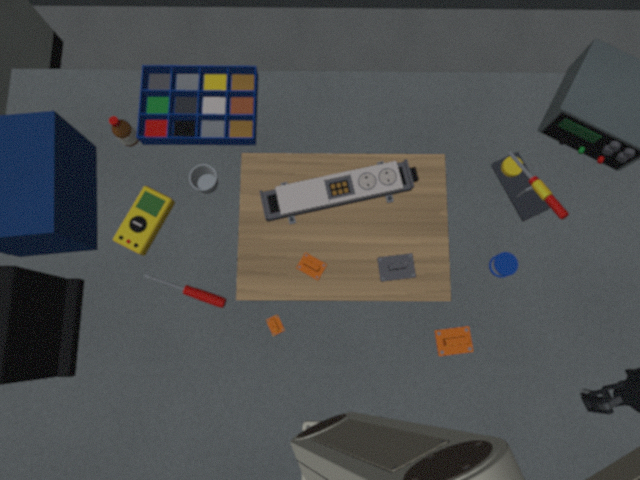

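View pics/scene.png

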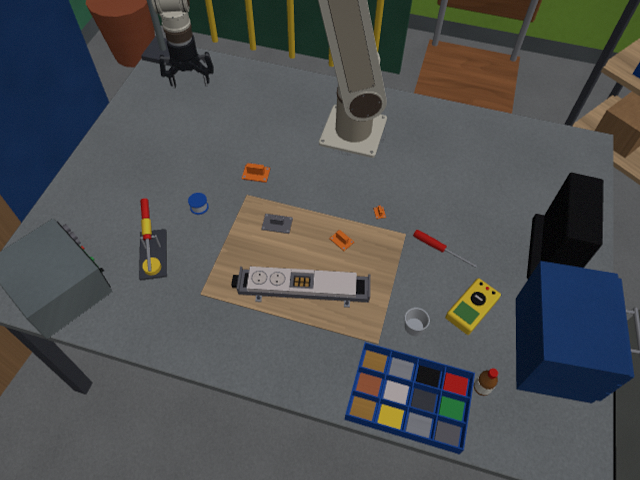

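Candidates for the cover in the top image are orange (312,266), on the board and middle-sized; (275,324), small; and (454,340), large. The grey blank is at (397,267). I choose (312,266). The strip's blank end points left, towards world +y, and the recess is at about (340,188).

```bash
python3 - <<'E'
from h import *
p=shot("top");im=p["image"];h=cv2.cvtColor(im,cv2.COLOR_BGR2HSV)
print(h[266,305],h[198,300],h[188,300])
m=cv2.inRange(h,(5,170,120),(18,255,255));n,l,s,c=cv2.connectedComponentsWithStats(m)
for i in range(1,n):
    if s[i,4]>60:
        pts=np.argwhere(l==i)[:,::-1]
        w=np.array([at_z(p,q,.013)[:2] for q in pts],np.float32)*1000
        print(c[i].round(),s[i,4],cv2.minAreaRect(w))
m=cv2.inRange(h,(0,0,130),(180,60,255));m[:150]=0;m[225:]=0;m[:,:230]=0;m[:,460:]=0
n,l,s,c=cv2.connectedComponentsWithStats(m)
for i in range(1,n):
    if s[i,4]>100:
        w=np.array([at_z(p,q,.05)[:2] for q in np.argwhere(l==i)[:,::-1]],np.float32)*1000
        print("white",c[i].round(),s[i,4],cv2.minAreaRect(w))
for q in("recess_nominal","blank_end"):
    d=vision.place_of(p,q)[0];print(q,d["position"],at_z(p,d["position"],.05))
x=im[160:290,230:430];cv2.imwrite("pics/c1.png",cv2.resize(x,None,fx=4,fy=4,interpolation=cv2.INTER_CUBIC))
o=bot.get_obs();print(R.from_quat(o["tool_rot"]).as_matrix().round(3))
p=shot("wrist");print(np.array(p["tool_from_camera"]).round(3),p["K"])
E
```

```text
[ 13 221 142] [  0   4 145] [ 10   5 144]
[311. 266.] 365 ((441.93133544921875, 82.00614929199219), (56.51454544067383, 41.532745361328125), 61.1361198425293)
[275. 325.] 162 ((305.41839599609375, 163.47793579101562), (35.791221618652344, 26.319599151611328), 27.82959747314453)
[454. 341.] 711 ((271.7090148925781, -243.84451293945312), (54.6126823425293, 76.56920623779297), 7.521965980529785)
white [329. 189.] 2264 ((624.6157836914062, 17.767181396484375), (68.7939682006836, 290.6252746582031), 12.929868698120117)
white [387. 177.] 119 ((648.7931518554688, -94.68211364746094), (30.069772720336914, 33.24614715576172), 12.081611633300781)
white [367. 181.] 119 ((638.80712890625, -46.76369857788086), (30.467754364013672, 31.85863494873047), 89.47578430175781)
recess_nominal [338.3, 189.8] [0.61578045 0.01930965 0.05      ]
blank_end [296.7, 193.8] [0.60558448 0.11617081 0.05      ]
[[ 0.919  0.394  0.   ]
 [ 0.394 -0.919  0.   ]
 [ 0.     0.    -1.   ]]
[[-0.    -0.965 -0.261  0.066]
 [ 1.    -0.    -0.    -0.   ]
 [ 0.    -0.261  0.965 -0.143]
 [ 0.     0.     0.     1.   ]] [[353.39670902   0.         324.2527825 ]
 [  0.         353.39670902 238.93229592]
 [  0.           0.           1.        ]]
```

View pics/c1.png

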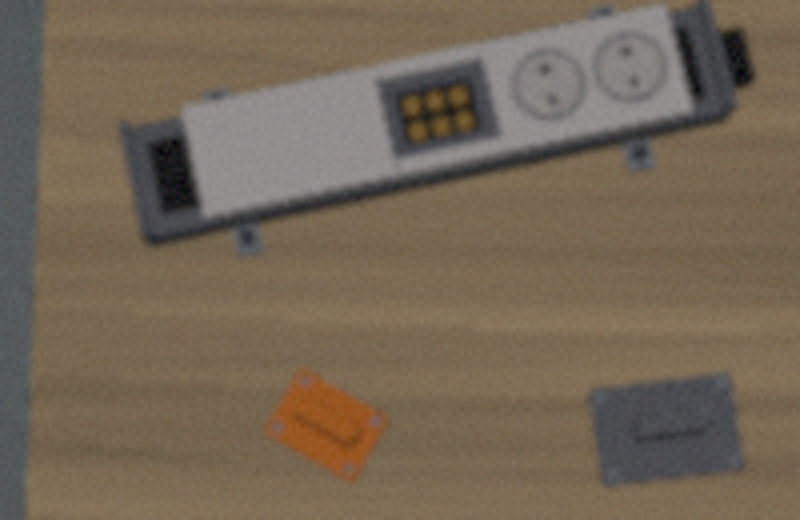

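The crop confirms it: the middle-sized orange plate on the board, centre about (312,266), long axis running top-left to bottom-right. The recess is at crop (438,110).

```bash
cat >> h.py <<'E'
def goto(xyz,yaw=None):
    "print shift in present tool axes (mm) and turn about tool z"
    o=bot.get_obs();M=R.from_quat(o["tool_rot"]).as_matrix()
    y=np.degrees(np.arctan2(M[1,0],M[0,0]))
    print("t",round(o["clock"],2),"pos",np.round(o["eef_pos"],4),"yaw",y.round(2),"tilt",M[:,2].round(4),"F",np.round(o["ft_force"],1),"T",np.round(o["ft_torque"],2),"w",round(o["grip_width"],4))
    if xyz is not None: print("shift",((np.array(xyz)-o["eef_pos"])*1000@M).round(1))
    if yaw is not None: print("turn wz",round(np.radians(y-yaw),4))
E
python3 -m creep '[[[20,-18,0],[0,0,0]],[[40,-36.5,0],[0,0,0]],[[40,-36.5,0],[0,0,0]],[[40,-36.5,0],[0,0,0]],[[40,-36.5,0],[0,0,0]],[[40,-36.5,0],[0,0,0]],[[40,-36.5,0],[0,0,0]],[[40,-36.5,0],[0,0,0]],[[40,-36.5,0],[0,0,0]],[[40,-36.5,0],[0,0,0]],[[40,-36.5,0],[0,0,0]],[[20,-18,0],[0,0,0]]]' 40
python3 -m creep '[[[0,0,0],[0,0,-0.165]],[[0,0,0],[0,0,-0.165]],[[0,0,0],[0,0,-0.165]],[[0,0,0],[0,0,-0.165]],[[0,0,0],[0,0,0]],[[0,0,0],[0,0,0]]]'
cat > look.py <<'E'
from h import *
import sys
p=shot("wrist");im=p["image"];cv2.imwrite(f"pics/{sys.argv[1]}.png",im);h=cv2.cvtColor(im,cv2.COLOR_BGR2HSV)
def rect(m,z,nm,mn):
    n,l,s,c=cv2.connectedComponentsWithStats(m)
    for i in range(1,n):
        if s[i,4]>mn:
            w=np.array([at_z(p,q,z)[:2] for q in np.argwhere(l==i)[:,::-1]],np.float32)*1000
            r=cv2.minAreaRect(w);print(nm,c[i].round(),s[i,4],np.round(r[0],1),np.round(r[1],1),round(r[2],2))
rect(cv2.inRange(h,(5,170,80),(18,255,255)),.013,"orange",500)
rect(cv2.inRange(h,(0,0,120),(180,40,255)),.05,"white",1500)
for q in("recess_nominal","blank_end","cover"):
    for d in vision.place_of(p,q)[:2]:print(q,np.round(d["position"]),d["score"],at_z(p,d["position"],.05 if q!="cover" else .008).round(4))
E
python3 look.py w1; python3 -c "
from h import *
goto((.442,.082,.15),61.1)"
```

```text
clock: 2.8
eef_pos: [0.4443, 0.0848, 0.2313]
tool_rot: [0.979, 0.202, 0.0, -0.0]
ft_force: [0.4, 0.7, 0.1]
grip_width: 0.04
grasp_force: 0.0
clock: 3.55
eef_pos: [0.4434, 0.0823, 0.2313]
tool_rot: [0.862, 0.507, 0.0, 0.0]
ft_force: [0.3, -0.3, -0.0]
grip_width: 0.04
grasp_force: 0.0
orange [175. 205.] 1022 [310.4 161.3] [40.6 29.1] 26.18
orange [325. 211.] 2253 [442.5  79.9] [59.4 43.4] 60.1
white [124. 198.] 85685 [277.5 156.1] [399.9 386.4] 66.16
white [515. 162.] 24423 [618.9  28.1] [ 73.3 327.9] 12.94
white [612.  80.] 9773 [721.6  31.8] [226.5  56.4] 89.82
white [617. 385.] 2521 [ 613.2 -236. ] [92.8 69.5] 73.93
recess_nominal [528. 181.] 0.94 [0.6208 0.0206 0.05  ]
blank_end [467. 101.] 0.62 [0.5995 0.1106 0.05  ]
cover [470. 102.] 0.72 [0.6172 0.1048 0.008 ]
cover [178. 205.] 0.65 [0.3109 0.1599 0.008 ]
t 3.75 pos [0.4434 0.0823 0.2313] yaw 60.96 tilt [ 0. -0. -1.] F [-0.1  0.6 -1. ] T [ 0.05 -0.01 -0.  ] w 0.0401
shift [-0.9 -1.1 81.3]
turn wz -0.0025
```

View pics/w1.png

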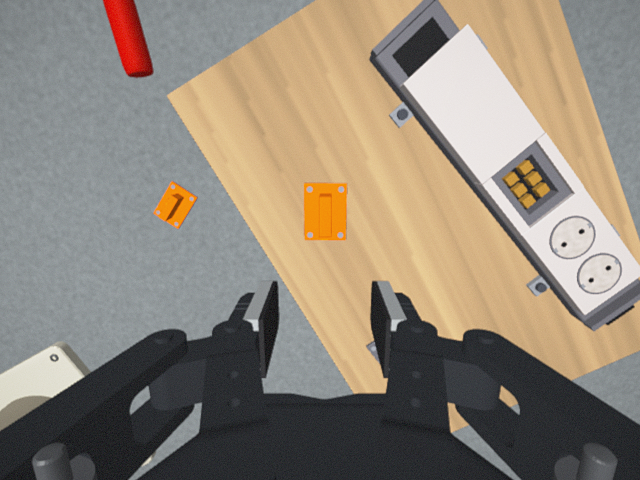

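The wrist view shows the cover at (325,211), square to the fingers, and the recess with brass terminals at (527,182). I'm going down on the fin.

```bash
python3 -m creep '[[[-2.4,0.3,20],[0,0,0.01]],[[0,0,40],[0,0,0]],[[0,0,45],[0,0,0]],[[0,0,45],[0,0,0]],[[0,0,30],[0,0,0]],[[0,0,20],[0,0,0]],[[0,0,8],[0,0,0]],[[0,0,5],[0,0,0]],[[0,0,2.3],[0,0,0]],[[0,0,0],[0,0,0]]]'
python3 -m creep '[[[0,0,0],[0,0,0]],[[0,0,0],[0,0,0]],[[0,0,0],[0,0,0]],[[0,0,0],[0,0,0]],[[0,0,0],[0,0,0]],[[0,0,0],[0,0,0]]]' 0
python3 -c "
from h import *
goto((.4425,.08,.016),60.4)
p=shot('wrist');cv2.imwrite('pics/w2.png',p['image'])"
```

```text
clock: 5.0
eef_pos: [0.443, 0.0801, 0.0165]
tool_rot: [0.864, 0.503, 0.001, 0.0]
ft_force: [0.2, 0.6, 0.2]
grip_width: 0.0401
grasp_force: 0.0
clock: 5.75
eef_pos: [0.4431, 0.0801, 0.0166]
tool_rot: [0.864, 0.503, 0.001, 0.0]
ft_force: [-0.4, -0.8, 5.7]
grip_width: 0.0108
grasp_force: 60.9
t 5.75 pos [0.4431 0.0801 0.0166] yaw 60.43 tilt [ 1.3e-03  2.0e-04 -1.0e+00] F [-0.4 -0.8  5.7] T [-0.02  0.16  0.03] w 0.0108
shift [-0.4 -0.5  0.6]
turn wz 0.0006
```

View pics/w2.png

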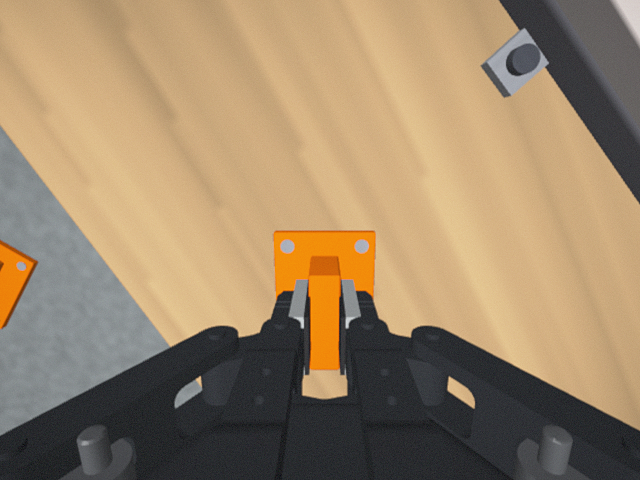

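```bash
python3 -m creep '[[[0,0,-3],[0,0,0]],[[0,0,-10],[0,0,0]],[[0,0,-25],[0,0,0]],[[0,0,-35],[0,0,0]],[[0,0,-40],[0,0,0]],[[0,0,-37],[0,0,0]],[[12,16,-20],[0,0,0]],[[25,32,0],[0,0,0]],[[25,32,0],[0,0,0]],[[25,32,0],[0,0,0]],[[14,16,0],[0,0,0]],[[0,0,0],[0,0,-0.1]]]'
python3 -m creep '[[[0,0,0],[0,0,-0.16]],[[0,0,0],[0,0,-0.16]],[[0,0,0],[0,0,-0.16]],[[0,0,0],[0,0,-0.161]],[[0,0,0],[0,0,0]],[[0,0,0],[0,0,0]]]'
cat > look2.py <<'E'
from h import *
import sys
p=shot("wrist");im=p["image"];cv2.imwrite(f"pics/{sys.argv[1]}.png",im);h=cv2.cvtColor(im,cv2.COLOR_BGR2HSV)
goto((.6046,.1046,.07),102.9)
for q in("recess_nominal","blank_end","cover"):
    for d in vision.place_of(p,q)[:2]:print(q,np.round(d["position"]),d["score"],at_z(p,d["position"],.05).round(4))
# warp the deck plane to a metric picture, 0.5 mm/px: columns along +y world, rows along x
src=np.float32([[.52,-.1],[.52,.22],[.70,.22],[.70,-.1]])
C=w2c(p);K=np.array(p["K"])
uv=np.float32([(lambda c:c[:2]/c[2])(K@(C[:3,:3]@np.array([*s,.05])+C[:3,3])) for s in src])
Hm=cv2.getPerspectiveTransform(uv,np.float32([[0,0],[640,0],[640,360],[0,360]]))
cv2.imwrite(f"pics/{sys.argv[1]}m.png",cv2.warpPerspective(im,Hm,(640,360)))
E
python3 look2.py w3; python3 -c "
import cv2,numpy as np
a=cv2.imread('pics/w3.png');b=cv2.imread('pics/w3m.png')
c=np.zeros((600,640,3),np.uint8);c[:240,:320]=cv2.resize(a,(320,240));c[240:]=b;cv2.imwrite('pics/w3c.png',c)"
```

```text
clock: 7.3
eef_pos: [0.6048, 0.105, 0.1853]
tool_rot: [0.837, 0.547, -0.0, -0.0]
ft_force: [-0.9, 0.1, -1.5]
grip_width: 0.0106
grasp_force: 60.1
clock: 8.05
eef_pos: [0.6035, 0.1047, 0.1861]
tool_rot: [0.624, 0.781, -0.0, -0.0]
ft_force: [0.0, -0.5, -1.1]
grip_width: 0.0107
grasp_force: 60.1
t 8.1 pos [0.6036 0.1047 0.1861] yaw 102.79 tilt [-2.e-04 -0.e+00 -1.e+00] F [ 0.1 -0.  -1. ] T [-0.02  0.04 -0.03] w 0.0107
shift [ -0.4   1.  116.1]
turn wz -0.0019
blank_end [318. 223.] 0.55 [0.5977 0.1072 0.05  ]
cover [ 3. 79.] 0.97 [0.3502 0.1618 0.05  ]
cover [322. 293.] 0.58 [0.6136 0.0483 0.05  ]
```

View pics/w3c.png

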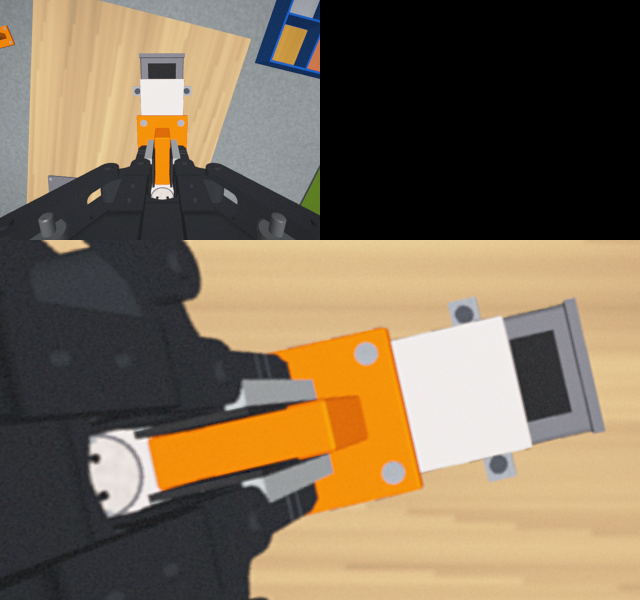

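Wrist view: the cover hangs level and square to the deck. The deck's end edge is at metric-view (502,316)–(532,446), which puts the true recess near (0.624, 0.016) with a strip yaw of about 103°.

```bash
python3 -m creep '[[[0,0,20],[0,0,-0.003]],[[0,0,35],[0,0,0]],[[0,0,30],[0,0,0]],[[0,0,20],[0,0,0]],[[0,0,10],[0,0,0]],[[0,0,4],[0,0,0]],[[0,0,1],[0,0,0]],[[0,0,1],[0,0,0]],[[0,0,1],[0,0,0]],[[0,0,1],[0,0,0]],[[0,0,0],[0,0,0]]]'
python3 -m creep '[[[0,0,0.8],[0,0,0]],[[0,0,0.8],[0,0,0]],[[0,0,0],[0,0,0]]]'
```

```text
clock: 9.62
eef_pos: [0.6037, 0.1047, 0.063]
tool_rot: [0.622, 0.783, -0.0, -0.0]
ft_force: [-0.4, 0.2, -0.2]
grip_width: 0.0106
grasp_force: 60.1
clock: 10.0
eef_pos: [0.6036, 0.1047, 0.0613]
tool_rot: [0.622, 0.783, -0.0, -0.0]
ft_force: [-0.1, 0.1, -0.5]
grip_width: 0.0107
grasp_force: 60.1
```

```bash
for i in 1; do :; done; python3 -m creep '[[[0,0,0.8],[0,0,0]],[[0,0,0.8],[0,0,0]],[[0,0,0],[0,0,0]]]'
python3 -m creep '[[[0,0,0.5],[0,0,0]],[[0,0,0],[0,0,0]]]'
```

```text
clock: 10.38
eef_pos: [0.6036, 0.1047, 0.0597]
tool_rot: [0.622, 0.783, -0.0, -0.0]
ft_force: [-0.3, -0.8, -1.3]
grip_width: 0.0106
grasp_force: 60.1
clock: 10.62
eef_pos: [0.6037, 0.1047, 0.0593]
tool_rot: [0.622, 0.783, -0.0, -0.0]
ft_force: [0.1, 0.8, -0.3]
grip_width: 0.0107
grasp_force: 60.1
```

```bash
python3 -m creep '[[[0,0,0.5],[0,0,0]],[[0,0,0],[0,0,0]]]'
python3 -m creep '[[[0,0,0.4],[0,0,0]],[[0,0,0],[0,0,0]]]'
```

```text
clock: 10.88
eef_pos: [0.6037, 0.1047, 0.0588]
tool_rot: [0.622, 0.783, -0.0, -0.0]
ft_force: [0.7, -0.1, -1.8]
grip_width: 0.0106
grasp_force: 60.1
clock: 11.12
eef_pos: [0.6037, 0.1047, 0.0587]
tool_rot: [0.622, 0.783, 0.0, 0.0]
ft_force: [-0.0, -0.1, 0.7]
grip_width: 0.0107
grasp_force: 60.5
```

```bash
python3 -m creep '[[[0,0,0.4],[0,0,0]],[[0,0,0],[0,0,0]]]'
python3 -c "
from h import *
goto(None)"
```

```text
clock: 11.38
eef_pos: [0.6037, 0.1047, 0.0586]
tool_rot: [0.622, 0.783, 0.0, 0.0]
ft_force: [-3.0, -0.9, 5.8]
grip_width: 0.0109
grasp_force: 60.9
t 11.38 pos [0.6037 0.1047 0.0586] yaw 103.06 tilt [ 3.e-04  0.e+00 -1.e+00] F [-3.  -0.9  5.8] T [-0.06  0.53  0.01] w 0.0109
```

```bash
python3 -m creep '[[[-1,0,0],[0,0,0]],[[-3,0,0],[0,0,0]],[[-4,0,0],[0,0,0]],[[-4,0,0],[0,0,0]],[[-4,0,0],[0,0,0]],[[-4,0,0],[0,0,0]]]'
python3 -c "
from h import *
goto((.624,.016,.0586))"
```

```text
clock: 12.12
eef_pos: [0.609, 0.0857, 0.0586]
tool_rot: [0.622, 0.783, 0.001, 0.0]
ft_force: [-0.9, 4.4, 5.3]
grip_width: 0.0111
grasp_force: 61.0
t 12.12 pos [0.609  0.0857 0.0586] yaw 103.08 tilt [ 0.0017  0.0015 -1.    ] F [-0.9  4.4  5.3] T [ 0.69  0.17 -0.04] w 0.0111
shift [-71.3  -1.2  -0. ]
```

```bash
python3 -m creep '[[[-2,-0.3,0],[0,0,0]],[[-4,-0.3,0],[0,0,0]],[[-5,-0.2,0],[0,0,0]],[[-5,0,0],[0,0,0]],[[-5,0,0],[0,0,0]],[[-5,0,0],[0,0,0]],[[-5,0,0],[0,0,0]],[[-4,0,0],[0,0,0]],[[0,0,0],[0,0,0]]]'
python3 -c "
from h import *
goto((.624,.016,.0586))
p=shot('wrist');im=p['image'];cv2.imwrite('pics/w4.png',cv2.resize(im[130:430,180:460],None,fx=2,fy=2))
np.save('w4.npy',im)
h=cv2.cvtColor(im,cv2.COLOR_BGR2HSV)
for r in range(140,300,10):
  wh=np.where(cv2.inRange(h[r:r+1],(0,0,170),(180,40,255))[0])[0];og=np.where(cv2.inRange(h[r:r+1],(5,170,80),(20,255,255))[0])[0]
  wh=wh[(wh>200)&(wh<450)];og=og[(og>200)&(og<450)]
  print(r,[(a.min(),a.max()) for a in (wh,og) if len(a)])
"
```

```text
clock: 13.25
eef_pos: [0.6162, 0.051, 0.0587]
tool_rot: [0.622, 0.783, 0.001, 0.0]
ft_force: [-0.9, 3.0, 5.2]
grip_width: 0.0106
grasp_force: 61.0
t 13.25 pos [0.6162 0.051  0.0587] yaw 103.05 tilt [ 1.7e-03  9.0e-04 -1.0e+00] F [-0.9  3.   5.2] T [ 0.62  0.18 -0.06] w 0.0106
shift [-35.8  -0.3   0. ]
140 [(np.int64(242), np.int64(404))]
150 [(np.int64(242), np.int64(404))]
160 [(np.int64(243), np.int64(403))]
170 [(np.int64(243), np.int64(402))]
180 [(np.int64(244), np.int64(402))]
190 [(np.int64(245), np.int64(401))]
200 [(np.int64(245), np.int64(401))]
210 [(np.int64(246), np.int64(400))]
220 [(np.int64(246), np.int64(399))]
230 [(np.int64(247), np.int64(399))]
240 [(np.int64(247), np.int64(398)), (np.int64(274), np.int64(374))]
250 [(np.int64(248), np.int64(398)), (np.int64(275), np.int64(374))]
260 [(np.int64(249), np.int64(397)), (np.int64(275), np.int64(373))]
270 [(np.int64(249), np.int64(397)), (np.int64(275), np.int64(373))]
280 [(np.int64(250), np.int64(396)), (np.int64(276), np.int64(372))]
290 [(np.int64(250), np.int64(395)), (np.int64(276), np.int64(372))]
```

View pics/w4.png

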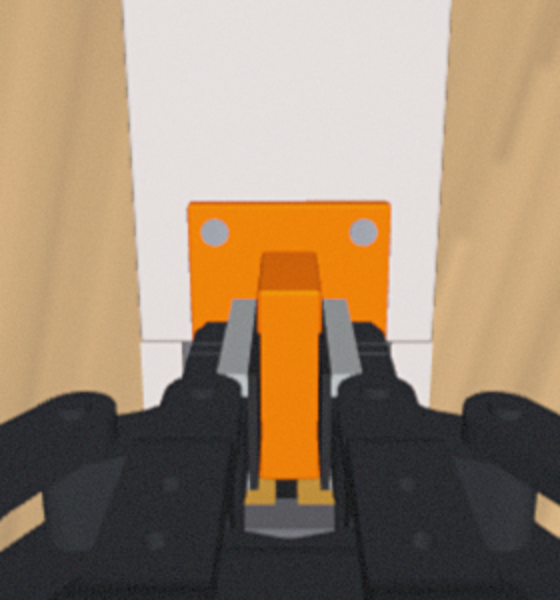

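The cover is centred on the deck (columns 275–373 within 249–397). The seam at the recess's near edge is at about row 300.

```bash
python3 -c "
from h import *
p=shot('wrist')
g=cv2.cvtColor(p['image'],cv2.COLOR_BGR2GRAY).astype(int)
for c in (256,262,385,390):
  r=285+g[285:315,c].argmin();q=at_z(p,(c,r),.05);o=bot.get_obs();M=R.from_quat(o['tool_rot']).as_matrix()
  print(c,r,((q-o['eef_pos'])@M*1000).round(1))
e=at_z(p,(324,231),.055);print('cover rear edge',((e-o['eef_pos'])@M*1000).round(1))"
python3 -m creep '[[[-2,-0.2,0],[0,0,0]],[[-4,-0.1,0],[0,0,0]],[[-5,0,0],[0,0,0]],[[-5,0,0],[0,0,0]],[[-5,0,0],[0,0,0]],[[-4,0,0],[0,0,0]],[[-3,0,0],[0,0,0]],[[0,0,0],[0,0,0]]]'
```

```text
256 300 [ -4.4 -32.2   8.6]
262 300 [ -4.4 -29.4   8.6]
385 300 [-4.5 27.9  8.7]
390 300 [-4.5 30.2  8.7]
cover rear edge [29.9 -0.5  3.7]
clock: 14.35
eef_pos: [0.6219, 0.0238, 0.0585]
tool_rot: [0.622, 0.783, 0.001, 0.0]
ft_force: [-1.0, 2.2, 5.3]
grip_width: 0.0109
grasp_force: 61.0
```

```bash
python3 -m creep '[[[-2,0,0],[0,0,0]],[[-2,0,0],[0,0,0]],[[-1,0,0],[0,0,0]],[[0,0,0],[0,0,0]]]'
python3 -m creep '[[[-0.7,0,0],[0,0,0]],[[-0.7,0,0],[0,0,0]],[[0,0,0],[0,0,0]]]'
```

```text
clock: 14.85
eef_pos: [0.623, 0.0193, 0.0585]
tool_rot: [0.622, 0.783, 0.001, -0.0]
ft_force: [-0.4, 2.6, 5.1]
grip_width: 0.0106
grasp_force: 61.0
clock: 15.22
eef_pos: [0.6232, 0.0179, 0.0584]
tool_rot: [0.622, 0.783, 0.001, -0.0]
ft_force: [-0.9, 3.4, 5.5]
grip_width: 0.0107
grasp_force: 60.9
```

```bash
python3 -m creep '[[[-0.7,0,0],[0,0,0]],[[-0.4,0,0],[0,0,0]],[[0,0,0],[0,0,0]]]'
python3 -m creep '[[[-0.6,0,0],[0,0,0]],[[0,0,0],[0,0,0]]]'
```

```text
clock: 15.6
eef_pos: [0.6224, 0.0155, 0.057]
tool_rot: [0.622, 0.783, -0.001, -0.0]
ft_force: [-0.2, -0.3, -0.8]
grip_width: 0.0106
grasp_force: 60.2
clock: 15.85
eef_pos: [0.6231, 0.0155, 0.0578]
tool_rot: [0.622, 0.783, -0.0, -0.0]
ft_force: [-0.0, 1.1, -1.2]
grip_width: 0.0107
grasp_force: 60.2
```

The force fell away, so the cover is over the recess. Next I lower it gently.

```bash
python3 -m creep '[[[-0.3,0,0.7],[0,0,0]],[[0,0,0.8],[0,0,0]],[[0,0,0.8],[0,0,0]],[[0,0,0],[0,0,0]]]'
python3 -m creep '[[[0,0,0.7],[0,0,0]],[[0,0,0.7],[0,0,0]],[[0,0,0],[0,0,0]]]'
```

```text
clock: 16.35
eef_pos: [0.6232, 0.0155, 0.0556]
tool_rot: [0.622, 0.783, -0.0, -0.0]
ft_force: [-1.0, 0.5, -0.4]
grip_width: 0.0108
grasp_force: 60.2
clock: 16.73
eef_pos: [0.6232, 0.0155, 0.0542]
tool_rot: [0.622, 0.783, -0.0, -0.0]
ft_force: [-0.3, -0.5, -1.4]
grip_width: 0.0108
grasp_force: 60.2
```

```bash
python3 -m creep '[[[0,0,0.5],[0,0,0]],[[0,0,0],[0,0,0]]]'
python3 -m creep '[[[0,0,0.4],[0,0,0]],[[0,0,0],[0,0,0]]]'
```

```text
clock: 16.98
eef_pos: [0.6232, 0.0155, 0.0538]
tool_rot: [0.622, 0.783, -0.0, -0.0]
ft_force: [0.2, -0.3, -0.9]
grip_width: 0.0107
grasp_force: 60.2
clock: 17.23
eef_pos: [0.6233, 0.0155, 0.0537]
tool_rot: [0.622, 0.783, 0.0, 0.0]
ft_force: [-1.1, 0.5, 1.5]
grip_width: 0.0109
grasp_force: 60.4
```

Contact is at 53.7 mm, exactly 5 mm below the deck contact height, so the cover is on the ledge. I'll press slightly, then release and back off.

```bash
python3 -m creep '[[[0,0,0.2],[0,0,0]],[[0,0,0],[0,0,0]]]'
python3 -m creep '[[[0,0,0],[0,0,0]],[[0,0,0],[0,0,0]],[[0,0,0],[0,0,0]],[[0,0,0],[0,0,0]]]' 40
python3 -m creep '[[[0,0,-4],[0,0,0]],[[0,0,-15],[0,0,0]],[[0,0,-30],[0,0,0]],[[0,0,-40],[0,0,0]],[[20,0,-30],[0,0,0]],[[40,0,-10],[0,0,0]],[[20,0,0],[0,0,0]],[[0,0,0],[0,0,0]]]'
python3 -c "
from h import *
p=shot('wrist');cv2.imwrite('pics/w5.png',p['image'][:, :]);W=cloud(p)
h=cv2.cvtColor(p['image'],cv2.COLOR_BGR2HSV);m=cv2.inRange(h,(5,170,80),(20,255,255))>0
q=W[m];q=q[np.hypot(q[:,0]-.6235,q[:,1]-.0155)<.05];print('z',np.percentile(q[:,2],[5,25,50,75,95]))
wh=W[cv2.inRange(h,(0,0,170),(180,40,255))>0];wh=wh[np.hypot(wh[:,0]-.6235,wh[:,1]-.0155)<.07];print('deck',np.percentile(wh[:,2],[25,50,75]))
goto(None)"
```

```text
clock: 17.48
eef_pos: [0.6233, 0.0155, 0.0537]
tool_rot: [0.622, 0.783, 0.0, 0.0]
ft_force: [-1.7, 0.7, 3.8]
grip_width: 0.0108
grasp_force: 60.7
clock: 17.98
eef_pos: [0.6233, 0.0155, 0.053]
tool_rot: [0.622, 0.783, -0.0, -0.0]
ft_force: [-0.2, -0.2, 0.3]
grip_width: 0.0401
grasp_force: 0.0
clock: 18.98
eef_pos: [0.6047, 0.0946, 0.1822]
tool_rot: [0.621, 0.784, -0.0, 0.0]
ft_force: [-0.5, -0.8, 0.1]
grip_width: 0.0404
grasp_force: 0.0
z [0.04903163 0.04977524 0.05035246 0.05887499 0.07547509]
deck [0.04966241 0.0501256  0.05061138]
t 19.02 pos [0.6047 0.0935 0.1817] yaw 103.13 tilt [-0.001 -0.001 -1.   ] F [-0.2 -0.   0.3] T [ 0.02 -0.01  0.  ] w 0.0399
```

View pics/w5.png

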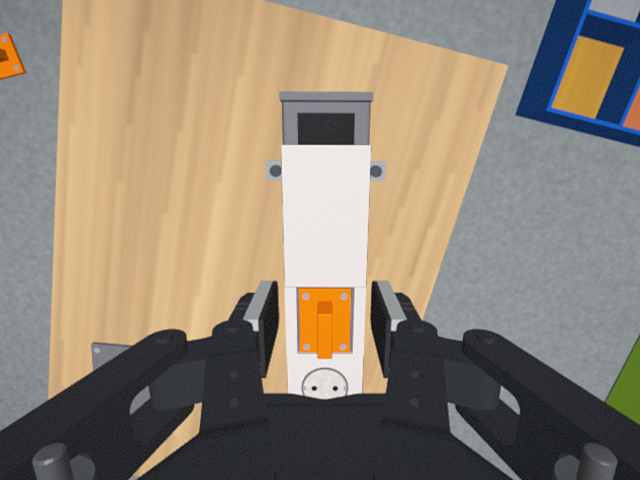

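The cover at (325,320) sits in the recess, with its plate top (50 mm) flush with the deck (50 mm), and the gripper is clear of it.

```bash
python3 -c "
from workcell import workorder
print(workorder.job_done())"
```

```text
the job is handed in; nothing more can be done
None
```

The orange cover is in the recess, flat, fully down and flush with the deck; the gripper is clear of it, no force I read on the strip passed about 6 N, and I handed the job in at about 19 s on the robot's clock.

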